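# Start up the bench power unit

## Task

Start up the grey power unit on the bench by pressing down the raised end of each rocker switch, fully home so that it stays on: first the wide rectangular master rocker, then the narrow rectangular rocker for the tool outlets, and last the round rocker for the lamp outlet. Do not start on a rocker until the one before it is fully on, and leave all three on. Pick nothing up, and leave the mug, socket, screwdriver and dowel where they are.

Things in the scene. Friction and masses are not known exactly. Their poses are not given: they have to be found in the camera images.
- unit: Grey power unit screwed to the table: box 160 mm (x) by 250 (y) by 45 high, origin at the centre of its underside, z up; a steel foot at each y end reaches 150 mm from the centre. Three white rockers stand in a row along y (middle and 72 mm either side, in varying places), centres 18 mm towards -x from the unit's centre, on 4 mm plates (top 49 mm above the table). Flat black outlets on its +x strip.
- master (a joint): Wide rectangular master rocker, 54 mm wide (y), 64 long (x); V-shaped top hinged across its middle along y. 0 = off: -x half level 58 mm above the table, +x half slopes up to 66 mm; 0.26 rad = fully on: +x half level. Starts at 0 to 0.03. No spring: it yields stiffly to 3 to 5 N at the free edge (more nearer the hinge) and stays where left, so press until it stops; pressing the -x end undoes it.
- tools (a joint): Narrow rectangular rocker for the tool outlets, 24 mm wide (y), 64 mm long (x); works like the master rocker: 0 = off, +x end raised to 66 mm above the table; 0.26 rad = fully on. Starts at 0 to 0.03.
- lamp (a joint): Round rocker for the lamp outlet, 54 mm diameter; works like the master rocker: 0 = off, +x end raised to 65 mm above the table; 0.26 rad = fully on. Starts at 0 to 0.03.
- master_press (a point): Press point on the raised +x face of the wide master rocker, on its centre line, 24 mm from the hinge line and 8 mm from the free edge; moves with the rocker, and so do its axes (at 0 rad x level, from low to raised end; y along the hinge). Press straight down here: fully on, this face lies level 58 mm above the table.
- tools_press (a point): Press point on the raised +x face of the narrow tool-outlet rocker, on its centre line, 24 mm from the hinge line and 8 mm from the free edge; moves with the rocker, and so do its axes (at 0 rad x level, from low to raised end; y along the hinge). Press straight down here: fully on, this face lies level 58 mm above the table.
- lamp_press (a point): Press point on the raised +x face of the round lamp rocker, on its centre line, 20 mm from the hinge line and 7 mm from the free edge; moves with the rocker, and so do its axes (at 0 rad x level, from low to raised end; y along the hinge). Press straight down here: fully on, this face lies level 58 mm above the table.
- mug: White ceramic mug, 84 mm across, 95 mm high, handle at its +y, with steel hinge plates sticking up out of it to about 110 mm above the table; it stands beyond the +y end of the unit. Origin at the centre of its underside. Leave alone.
- socket: Chrome wrench socket standing on end, 25 mm across, 38 mm high, beyond the -y end of the unit. Origin at the centre of its underside. Leave alone.
- screwdriver: Screwdriver with a dark silicone grip, 190 mm long, about 30 mm high, lying on the -x side of the unit roughly along its y. Origin on the table under it, its x axis along the tool towards the blade. Leave alone.
- dowel: Beech dowel, 16 mm across, 140 mm long, lying on the +x side of the unit roughly along its y. Origin on the table under its middle. Leave alone; it rolls if touched.

How it is judged:
By the outcome, as a careful person would: the job done as asked, in the order asked, and still so for the second after the job is handed in, with the robot touching nothing.
It also fails if it takes over 45 s, if anything falls off the work surface, if the arm or the gripper's body presses on something with over 40 N, if the wrist force passes 120 N, or if a joint passes its speed limit or range.

## Robot

A 7-joint arm with a two-finger parallel gripper is mounted at the origin on the work surface. World frame = base frame: x ahead of the robot, y to its left, z up, the work surface at z = 0. Lengths are in m, angles in rad, forces in N, time in s.
With the tool pointing down it reaches from about 0.425 to 0.875 m from the base axis. Payload 4.7 kg.
Tool frame: the origin (TCP) lies midway between the tips of the shut fingers; the grasp point (between the pads) lies 19 mm behind it (robot.grasp_offset is the distance from the TCP to the grasp point, in m); z points along the fingers, y is the line along which they close (so a half turn about z gives the same grasp; the last joint's range is limited). The gripper opens to 87 mm and grips with 3 to 60 N. Pads are 19 mm wide; open, the fingers measure 117 mm over their backs; the gripper's body (75 mm by 190 mm) begins 51 mm behind the grasp point.
Start: joints at [-1.311, 0.321, -0.07, 1.45, 0.023, 1.371, -0.057], TCP at [0.158, 0.63, 0.223] pointing down, gripper open.
Joint ranges: [-2.86, 2.86], [-0.3, 2.09], [-1.38, 1.24], [0.06, 2.45], [-1.56, 4.7], [0.09, 2.05], [-2.69, 2.69]. Speed limits (rad/s): [2.57, 2.57, 3.14, 3.14, 3.14, 3.14, 3.14].

## Interface

Orientations are given as a rotation vector (axis times angle).
In Python, from workcell import robot gives the robot as it stands.
- The arm moves only by the shell command python3 -m crank 'ROWS' [FORCE]. ROWS is text: rows parted by semicolons, each of 5 numbers parted by spaces: the shift along the tool's x, y, z each as a share of 30 mm, from -1 to 1, then the turn about the tool's z as a share of 6 degrees, from -1 to 1, then the opening, from -1 (shut) to 1 (fully open), so that 0 is half open. In form: tx ty tz spin fingers; .... A call has 1 to 20 rows; each row shifts and turns the commanded pose from where the row before left it, along the tool's axes as they then stand; what a row does not reach is not made up. A row lasts 1/10 s, in which the tool goes at most 50 mm and 8.59 degrees, less where a joint would pass 70% of its speed; a pose out of reach is approached as far as the arm can. A call with a number of a shift or a turn outside -1 to 1 is refused whole. A call with a gripper value outside its range is refused whole. The fingers move at their own pace and stop on an object; FORCE is the grip in N (left out, the last holds). Time passes only in rows, so rows that do not move let the fingers close. It gives the time, the measured TCP pose, the force, the opening and the grip force at its end, in the units of the state.
- robot.get_obs(): the state, without advancing time (a new reading comes with each control period).
- robot.get_image(name): name is "scene" or "top" or "wrist"; returns the picture (384x512x3 uint8, red, green, blue); there is no depth.
- robot.camera_params(name): a dict with "mtx" (3x3 intrinsics, pixels), "distortion" ([k1, k2, p1, p2, k3] as OpenCV has them; the pictures are not rectified), "cam_to_world" (4x4, takes a point from camera to world coordinates). Camera axes: x right, y down, z forward; pixel columns grow to the right and rows downward; lengths in m; the calibration is good to about 2 mm. A picture is of the moment at which its call begins: read the wrist's pose just before it. camera_params takes no time and is no camera call; for the wrist camera it gives the pose at the moment of the call.
- robot.sign_off(): hands the job in; it is judged then, once.
The state is a dict: "clock": time; "joint_positions": joint angles; "joint_velocities": joint speeds; "joint_efforts": joint torques, N m; "ee_pos": TCP position; "eef_rot": TCP orientation; "contact_force": force on the tool from outside, world axes, zero at the start; "moment": the same for the moment, N m; "opening": finger opening in m; "grasp_force": force on a finger pad.
Only numpy, scipy, OpenCV 4.12 (cv2) and the standard library are available. Lean on these libraries where they do the work, as an engineer would, in place of code of your own. Each camera call takes 0.05 s, during which the arm holds its last target. There are 200 camera calls.

## Working session

There is one attempt and no reset: what is moved stays moved. The work goes in short steps, Python scripts to look and compute and a shell command to move; the robot and the scene stay as the last step left them, time stands still between calls to the robot, and variables do not carry over. Pictures are saved under pics/ and viewed, at most 10 in all, crops included, and the job is handed in when it is done.

```bash
mkdir -p pics && ls && python3 - <<'E'
from workcell import robot
import cv2, numpy as np
o=robot.get_obs();print({k:np.round(v,3) for k,v in o.items()})
for n in ("top","scene"):
    im=robot.get_image(n);cv2.imwrite(f"pics/{n}0.png",im[:,:,::-1])
    p=robot.camera_params(n);print(n,{k:np.round(v,3).tolist() for k,v in p.items()})
E
```

```text
pics
{'clock': np.float64(0.0), 'joint_positions': array([-1.311,  0.322, -0.07 ,  1.452,  0.023,  1.371, -0.057]), 'joint_velocities': array([ 0.001,  0.001, -0.001, -0.001,  0.001, -0.   , -0.001]), 'joint_efforts': array([ 0.0000e+00, -4.9128e+01, -4.0400e-01, -3.1253e+01, -6.4000e-02,
        4.4000e-02,  0.0000e+00]), 'ee_pos': array([0.158, 0.63 , 0.221]), 'eef_rot': array([-3.850e-01, -3.118e+00,  3.000e-03]), 'contact_force': array([ 0.251,  0.011, -0.587]), 'moment': array([-0.003, -0.022,  0.   ]), 'grasp_force': np.float64(0.0), 'opening': np.float64(0.087)}
top {'mtx': [[493.866, 0.0, 254.623], [0.0, 493.866, 194.95], [0.0, 0.0, 1.0]], 'distortion': [0.055, 0.0, 0.0, 0.0, 0.0], 'cam_to_world': [[0.003, -0.995, 0.097, 0.425], [-1.0, -0.002, 0.008, 0.087], [-0.008, -0.097, -0.995, 1.328], [0.0, 0.0, 0.0, 1.0]]}
scene {'mtx': [[355.785, 0.0, 252.934], [0.0, 355.785, 189.703], [0.0, 0.0, 1.0]], 'distortion': [-0.096, 0.0, 0.0, 0.0, 0.0], 'cam_to_world': [[0.499, 0.495, -0.711, 1.104], [0.866, -0.272, 0.419, -0.225], [0.014, -0.825, -0.565, 0.506], [0.0, 0.0, 0.0, 1.0]]}
```

View pics/top0.png

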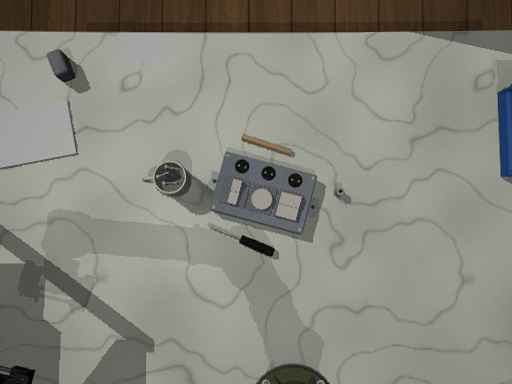

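View pics/scene0.png

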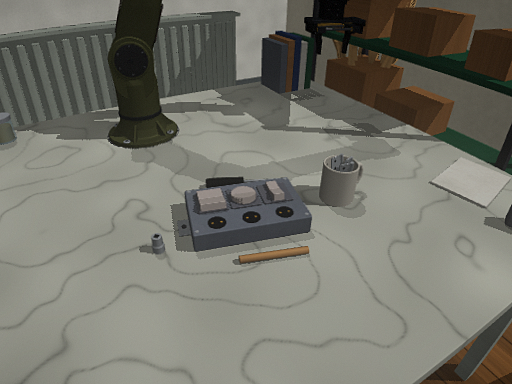

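The top view shows the master rocker at (288,206), lamp at (262,199), tools at (235,191). The outlets are on the far side, which is unit +x. The mug is at (170,178), to the left. The scene view agrees.

```bash
cat > h.py <<'E'
from workcell import robot
import cv2, numpy as np
from scipy.spatial.transform import Rotation as R
def ray(p,uv,z):
    n=cv2.undistortPoints(np.array(uv,float).reshape(-1,1,2),p["mtx"],np.array(p["distortion"]))[:,0]
    T=np.array(p["cam_to_world"]);d=np.c_[n,np.ones(len(n))]@T[:3,:3].T
    return T[:3,3]+d*((z-T[2,3])/d[:,2])[:,None]
def rockers(im,box,thr,amin):
    x0,y0,x1,y1=box;c=im[y0:y1,x0:x1].astype(int)
    m=((c[...,0]-c[...,2]>2)&(c.min(2)>thr)).astype(np.uint8)
    m=cv2.morphologyEx(m,cv2.MORPH_CLOSE,np.ones((3,3)))
    cs,_=cv2.findContours(m,cv2.RETR_EXTERNAL,cv2.CHAIN_APPROX_NONE)
    out=[]
    for k in cs:
        if cv2.contourArea(k)>amin:
            M=cv2.moments(k);out.append((M['m10']/M['m00']+x0,M['m01']/M['m00']+y0,cv2.contourArea(k),cv2.minAreaRect(k)))
    return out
E
python3 - <<'E'
from h import *
im=robot.get_image("top");p=robot.camera_params("top")
for uv in [(288,206),(262,199),(235,191),(250,185),(300,172+10)]:print(uv,im[uv[1],uv[0]])
r=rockers(im,(215,175,310,225),120,80);print(r)
q=ray(p,[a[:2] for a in r],.060);print(q.round(4))
# edges of the unit, dark/bluish
hs=cv2.cvtColor(im,cv2.COLOR_RGB2HSV)
m=((hs[...,1]>30)&(hs[...,0]>100)&(hs[...,0]<135)).astype(np.uint8)
m[:,340:]=0
cs,_=cv2.findContours(m,0,2);k=max(cs,key=cv2.contourArea);b=cv2.boxPoints(cv2.minAreaRect(k));print(cv2.contourArea(k),b);print(ray(p,b,.045).round(4))
print(ray(p,[(170,178)],.1))
E
```

```text
(288, 206) [139 134 128]
(262, 199) [159 153 146]
(235, 191) [124 121 115]
(250, 185) [84 91 94]
(300, 182) [21 27 23]
[(223.16138763197586, 220.90648567119155, 110.5, ((12.12817668914795, 48.2646369934082), (30.083215713500977, 10.238265037536621), 21.447736740112305)), (288.223191566703, 205.4136677571792, 458.5, ((73.29412078857422, 30.323528289794922), (20.615528106689453, 24.25356101989746), 14.03624439239502)), (261.13409961685824, 198.44116037219484, 304.5, ((46.0, 23.0), (20.0, 20.0), 90.0)), (234.22099447513813, 191.12983425414365, 181.0, ((19.25384521484375, 16.069229125976562), (8.770580291748047, 24.206798553466797), 15.255118370056152))]
[[0.4813 0.1772 0.06  ]
 [0.5216 0.0102 0.06  ]
 [0.5394 0.0799 0.06  ]
 [0.5582 0.1494 0.06  ]]
48.5 [[  9.53846  377.6923  ]
 [ 16.30769  367.53842 ]
 [ 26.692307 374.46152 ]
 [ 19.923077 384.6154  ]]
[[0.0933 0.7032 0.045 ]
 [0.1172 0.6884 0.045 ]
 [0.1004 0.6619 0.045 ]
 [0.0765 0.6768 0.045 ]]
[[0.58672057 0.3085335  0.1       ]]
```

```bash
cat >> h.py <<'E'
YAW=-0.257
PT={"master":(.5448,.0163),"lamp":(.5587,.0850),"tools":(.5814,.1555)}
def togo(name,z=None):
    o=robot.get_obs();A=R.from_rotvec(o["eef_rot"]).as_matrix();p=np.array(o["ee_pos"])
    t=np.array([*PT[name],p[2] if z is None else z])
    uy=np.array([-np.sin(YAW),np.cos(YAW),0]);v=A.T@uy
    s=np.degrees(np.arctan2(v[1],v[0]))-90; s=(s+90)%180-90
    print("t",o["clock"],"p",p.round(4),"F",np.round(o["contact_force"],1),"\nA",A.round(3).tolist())
    print("spin rows",s/6," shift now",(A.T@(t-p)/.03).round(2)," shift after spin",((A@R.from_euler('z',s,degrees=True).as_matrix()).T@(t-p)/.03).round(2))
E
python3 -c "
from h import *
togo('master')"
```

```text
t 0.15 p [0.1581 0.63   0.2217] F [-0.8  0.3  0.5] 
A [[-0.97, 0.243, -0.0], [0.243, 0.97, -0.001], [-0.0, -0.001, -1.0]]
spin rows 0.10733576734192951  shift now [-17.48 -16.71   0.03]  shift after spin [-17.67 -16.51   0.03]
```

```bash
python3 -m crank '0 0 0 0.1 -1; -.88 -.87 0 0 -1; -.88 -.87 0 0 -1; -.88 -.87 0 0 -1; -.88 -.87 0 0 -1; -.88 -.87 0 0 -1; -.88 -.87 0 0 -1; -.88 -.87 0 0 -1; -.88 -.87 0 0 -1; -.88 -.87 0 0 -1; -.88 -.87 0 0 -1; -.88 -.87 0 0 -1; -.88 -.87 0 0 -1; -.88 -.87 0 0 -1; -.88 -.87 0 0 -1; -.88 -.87 0 0 -1; -.88 -.87 0 0 -1; -.88 -.87 0 0 -1; 0 0 0 0 -1; 0 0 0 0 -1' 20 && python3 - <<'E'
from h import *
togo('master')
p=robot.camera_params("wrist");im=robot.get_image("wrist");cv2.imwrite("pics/w1.png",im[:,:,::-1])
print(np.round(p["cam_to_world"],3).tolist())
E
```

```text
clock: 2.15
ee_pos: [0.4799, 0.0869, 0.2225]
eef_rot: [-0.405, -3.115, -0.001]
contact_force: [-0.4, 1.1, -0.9]
opening: 0.0007
grasp_force: 0.0
t 2.15 p [0.4799 0.0869 0.2225] F [-0.4  1.1 -0.9] 
A [[-0.967, 0.256, -0.0], [0.256, 0.967, 0.0], [0.0, 0.0, -1.0]]
spin rows -0.01742106634742413  shift now [-2.69 -1.72 -0.  ]  shift after spin [-2.69 -1.73 -0.  ]
[[0.256, 0.921, 0.293, 0.4], [0.967, -0.244, -0.078, 0.111], [-0.0, 0.304, -0.953, 0.386], [0.0, 0.0, 0.0, 1.0]]
```

View pics/w1.png

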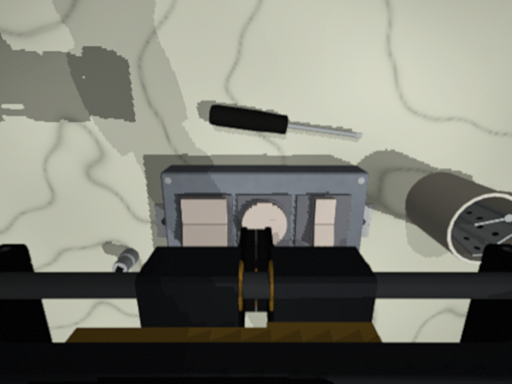

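The wrist view shows the unit square to the tool. The master's hinge crease is about (182–228,224) and the tools' hinge about (316–335,223). I'll check the estimates against these.

```bash
python3 - <<'E'
from h import *
p=robot.camera_params("wrist")
print(ray(p,[(205,224),(325,223.5),(204.5,199),(325.5,199),(182,199),(335,199)],.058).round(4))
im=cv2.imread("pics/w1.png")[190:265,170:350]
cv2.imwrite("pics/w1c.png",cv2.resize(im,None,fx=4,fy=4,interpolation=cv2.INTER_NEAREST))
E
```

```text
[[ 5.227e-01  1.610e-02  5.800e-02]
 [ 5.588e-01  1.565e-01  5.800e-02]
 [ 4.921e-01  2.520e-02  5.800e-02]
 [ 5.282e-01  1.628e-01  5.800e-02]
 [ 4.853e-01 -4.000e-04  5.800e-02]
 [ 5.310e-01  1.736e-01  5.800e-02]]
```

View pics/w1c.png

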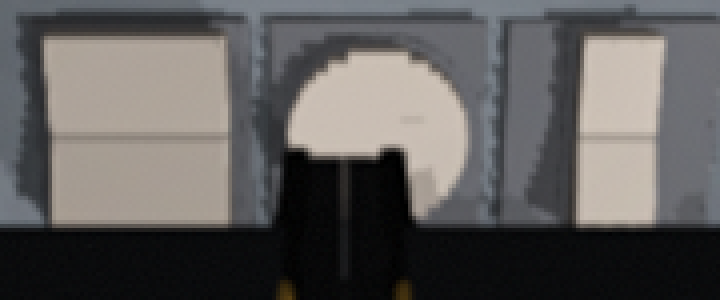

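```bash
sed -i 's/^PT=.*/PT={"master":(.5453,.0057),"lamp":(.5594,.0768),"tools":(.5814,.1459)}/' h.py && python3 -c "
from h import *
p=robot.camera_params('wrist');T=np.array(p['cam_to_world']);q=np.linalg.inv(T)@np.r_[robot.get_obs()['ee_pos'],1]
print(cv2.projectPoints(q[None,:3],np.zeros(3),np.zeros(3),p['mtx'],np.array(p['distortion']))[0].ravel())
togo('master',.09)"
```

```text
[251.54436035 242.1325575 ]
t 2.2 p [0.4795 0.0881 0.2224] F [-0.6  0.3 -0.9] 
A [[-0.967, 0.254, -0.0], [0.254, 0.967, 0.001], [0.001, 0.0, -1.0]]
spin rows 0.005317214198413467  shift now [-2.82 -2.1   4.41]  shift after spin [-2.82 -2.1   4.41]
```

```bash
python3 -m crank '-.94 -.7 0 0 -1; -.94 -.7 0 0 -1; -.94 -.7 0 0 -1; 0 0 0 0 -1; 0 0 .9 0 -1; 0 0 .9 0 -1; 0 0 .9 0 -1; 0 0 .9 0 -1; 0 0 .8 0 -1; 0 0 0 0 -1; 0 0 0 0 -1' && python3 - <<'E'
from h import *
togo('master',.056)
for n in("wrist","scene"):
    im=robot.get_image(n)[:,:,::-1]
    if n=="scene": im=cv2.resize(im[160:260,160:340],None,fx=4,fy=4)
    cv2.imwrite(f"pics/{n}2.png",im)
E
```

```text
clock: 3.3
ee_pos: [0.5454, 0.0067, 0.0908]
eef_rot: [-0.398, -3.116, -0.001]
contact_force: [0.3, 0.2, 0.2]
opening: 0.0006
grasp_force: 0.0
t 3.3 p [0.5454 0.0067 0.0908] F [0.3 0.2 0.2] 
A [[-0.968, 0.252, -0.001], [0.252, 0.968, 0.0], [0.001, 0.0, -1.0]]
spin rows 0.02598464063132629  shift now [-0.   -0.03  1.16]  shift after spin [-0.   -0.03  1.16]
```

View pics/scene2.png

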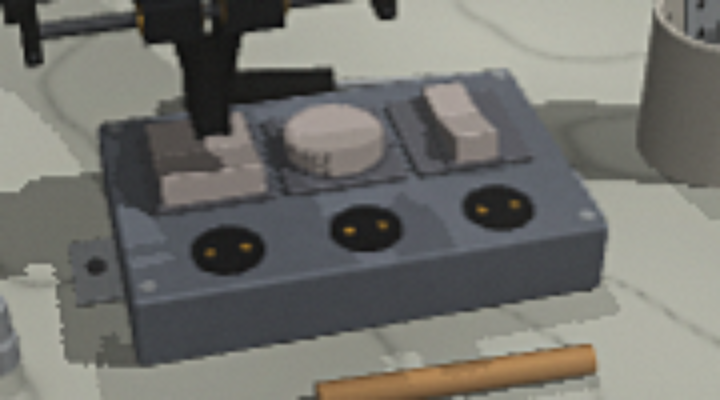

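View pics/wrist2.png

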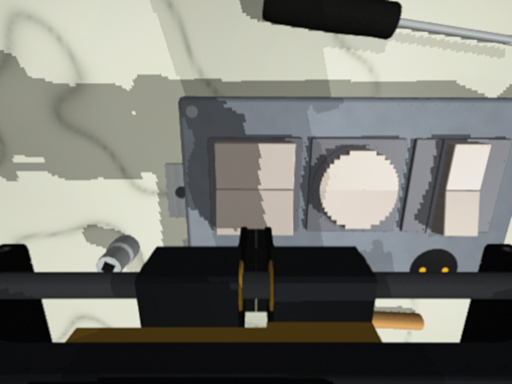

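The finger tip (256,235) is centred laterally on the master (centre about x=255). Now pressing.

```bash
python3 -m crank '0 -.03 .4 0 -1; 0 0 .4 0 -1; 0 0 .1 0 -1; 0 0 .1 0 -1; 0 0 .05 0 -1; 0 0 .05 0 -1; 0 0 0 0 -1' ; python3 -m crank '0 0 .05 0 -1; 0 0 0 0 -1'
```

```text
clock: 4.1
ee_pos: [0.5467, 0.0041, 0.0583]
eef_rot: [0.402, 3.113, 0.001]
contact_force: [3.9, -0.6, 4.7]
opening: 0.0006
grasp_force: 2.3
clock: 4.3
ee_pos: [0.5468, 0.0041, 0.0581]
eef_rot: [0.402, 3.114, 0.002]
contact_force: [-1.1, -1.2, 13.9]
opening: 0.0007
grasp_force: 6.9
```

```bash
python3 -m crank '0 0 .06 0 -1; 0 0 0 0 -1; 0 0 0 0 -1'; python3 -m crank '0 0 -.9 0 -1; 0 0 -.9 0 -1; 0 0 0 0 -1; 0 0 0 0 -1' ; python3 - <<'E'
from h import *
togo('tools',.09)
im=robot.get_image("scene")[:,:,::-1]
cv2.imwrite("pics/scene3.png",cv2.resize(im[160:260,160:340],None,fx=4,fy=4))
E
```

```text
clock: 4.6
ee_pos: [0.5469, 0.004, 0.0578]
eef_rot: [0.402, 3.114, 0.003]
contact_force: [-4.8, -1.6, 24.2]
opening: 0.0005
grasp_force: 12.3
clock: 5.0
ee_pos: [0.5445, 0.0045, 0.1078]
eef_rot: [-0.401, -3.114, -0.001]
contact_force: [0.0, 0.2, -0.4]
opening: 0.0004
grasp_force: 0.0
t 5.0 p [0.5445 0.0045 0.1078] F [ 0.   0.2 -0.4] 
A [[-0.967, 0.253, -0.002], [0.253, 0.967, 0.001], [0.002, 0.0, -1.0]]
spin rows 0.008330327641900226  shift now [0.   4.87 0.59]  shift after spin [0.01 4.87 0.59]
```

View pics/scene3.png

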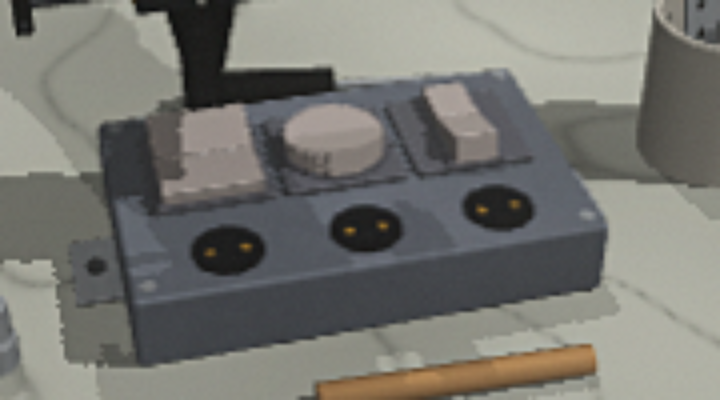

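Master is fully on: its +x half is level and it hit the stop with 24 N at z=0.058. Next is tools.

```bash
python3 -m crank '0 .98 0 0 -1; 0 .98 0 0 -1; 0 .98 0 0 -1; 0 .98 0 0 -1; 0 .95 0 0 -1; 0 0 0 0 -1; 0 0 .5 0 -1; 0 0 0 0 -1; 0 0 0 0 -1' && python3 - <<'E'
from h import *
togo('tools',.056)
im=robot.get_image("wrist")[:,:,::-1]
cv2.imwrite("pics/wrist4.png",im)
E
```

```text
clock: 5.95
ee_pos: [0.5814, 0.1437, 0.0918]
eef_rot: [-0.404, -3.113, 0.003]
contact_force: [0.6, 0.3, 0.5]
opening: 0.0003
grasp_force: 0.0
t 5.95 p [0.5814 0.1437 0.0918] F [0.6 0.3 0.5] 
A [[-0.967, 0.256, -0.003], [0.256, 0.967, -0.002], [0.002, -0.002, -1.0]]
spin rows -0.013456339087665489  shift now [0.02 0.07 1.19]  shift after spin [0.02 0.07 1.19]
```

View pics/wrist4.png

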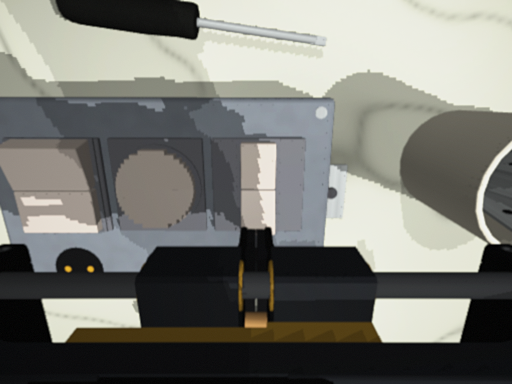

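The tip (256) is within about 2 px of the tools rocker's centre (258,195). Pressing it.

```bash
python3 -m crank '0 .05 .4 0 -1; 0 0 .4 0 -1; 0 0 .1 0 -1; 0 0 .1 0 -1; 0 0 .05 0 -1; 0 0 .05 0 -1; 0 0 .05 0 -1; 0 0 0 0 -1' ; python3 -m crank '0 0 .08 0 -1; 0 0 0 0 -1; 0 0 0 0 -1'
```

```text
clock: 6.8
ee_pos: [0.5835, 0.147, 0.0591]
eef_rot: [0.402, 3.115, 0.001]
contact_force: [1.7, -0.5, 2.9]
opening: 0.0006
grasp_force: 1.4
clock: 7.1
ee_pos: [0.5836, 0.1471, 0.0582]
eef_rot: [0.401, 3.115, 0.002]
contact_force: [-1.4, -2.2, 11.9]
opening: 0.0004
grasp_force: 6.0
```

```bash
python3 -m crank '0 0 .08 0 -1; 0 0 0 0 -1; 0 0 0 0 -1'; python3 -m crank '0 0 -.9 0 -1; 0 0 -.9 0 -1; 0 0 0 0 -1; 0 0 0 0 -1' ; python3 - <<'E'
from h import *
togo('lamp',.09)
E
```

```text
clock: 7.4
ee_pos: [0.5838, 0.1471, 0.0579]
eef_rot: [0.402, 3.115, 0.003]
contact_force: [-7.2, -3.6, 24.4]
opening: 0.0008
grasp_force: 12.2
clock: 7.8
ee_pos: [0.5822, 0.1478, 0.1078]
eef_rot: [-0.4, -3.115, -0.001]
contact_force: [-1.0, -0.1, -1.3]
opening: 0.0006
grasp_force: 0.0
t 7.8 p [0.5822 0.1478 0.1078] F [-1.  -0.1 -1.3] 
A [[-0.968, 0.253, -0.001], [0.253, 0.968, 0.001], [0.001, 0.001, -1.0]]
spin rows 0.014444758972430805  shift now [ 0.14 -2.48  0.59]  shift after spin [ 0.13 -2.48  0.59]
```

```bash
python3 -m crank '.13 -.83 0 0 -1; 0 -.83 0 0 -1; 0 -.8 0 0 -1; 0 0 0 0 -1; 0 0 .5 0 -1; 0 0 0 0 -1; 0 0 0 0 -1' && python3 - <<'E'
from h import *
togo('lamp',.056)
a=robot.get_image("wrist")[120:260,60:420,::-1];b=robot.get_image("scene")[160:260,160:340,::-1]
cv2.imwrite("pics/c5.png",np.vstack([cv2.resize(a,(720,280)),cv2.resize(b,(720,400))])[:600])
E
```

```text
clock: 8.5
ee_pos: [0.5596, 0.078, 0.0915]
eef_rot: [-0.398, -3.114, 0.001]
contact_force: [0.4, -0.3, 0.8]
opening: 0.0005
grasp_force: 0.0
t 8.5 p [0.5596 0.078  0.0915] F [ 0.4 -0.3  0.8] 
A [[-0.968, 0.251, -0.002], [0.251, 0.968, -0.001], [0.002, -0.001, -1.0]]
spin rows 0.02681746680194171  shift now [-0.01 -0.04  1.18]  shift after spin [-0.01 -0.04  1.18]
```

View pics/c5.png

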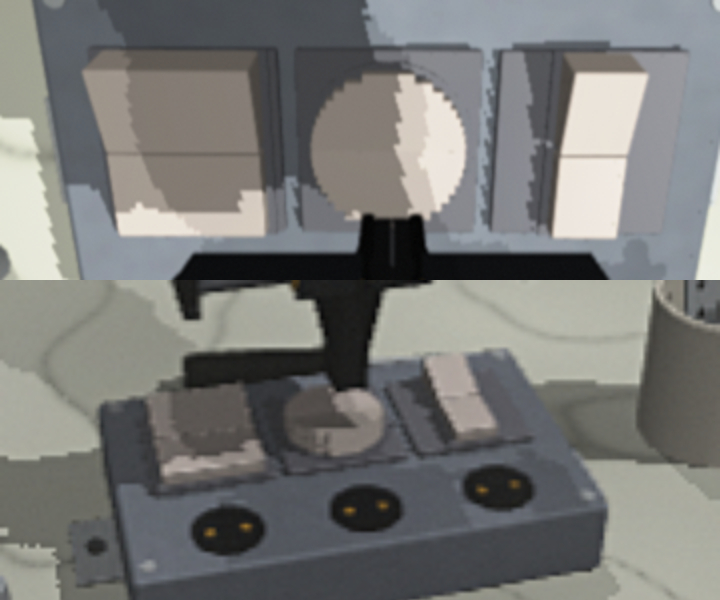

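Master and tools are both on. The tip (390) is centred on the lamp rocker (388) in the crop. Pressing the lamp.

```bash
python3 -m crank '0 -.03 .4 0 -1; 0 0 .4 0 -1; 0 0 .1 0 -1; 0 0 .1 0 -1; 0 0 .05 0 -1; 0 0 .05 0 -1; 0 0 .05 0 -1; 0 0 0 0 -1' ; python3 -m crank '0 0 .08 0 -1; 0 0 0 0 -1; 0 0 0 0 -1'; python3 -m crank '0 0 .06 0 -1; 0 0 0 0 -1; 0 0 0 0 -1'
```

```text
clock: 9.4
ee_pos: [0.5611, 0.0754, 0.0589]
eef_rot: [0.402, 3.114, 0.0]
contact_force: [1.7, -1.0, 3.2]
opening: 0.0005
grasp_force: 1.6
clock: 9.7
ee_pos: [0.5613, 0.0755, 0.0582]
eef_rot: [0.402, 3.114, 0.002]
contact_force: [-2.0, -2.9, 13.7]
opening: 0.0007
grasp_force: 7.1
clock: 10.0
ee_pos: [0.5614, 0.0755, 0.0579]
eef_rot: [0.402, 3.114, 0.003]
contact_force: [-6.2, -3.6, 24.5]
opening: 0.0003
grasp_force: 12.4
```

```bash
python3 -m crank '0 0 -.9 0 -1; 0 0 -.9 0 -1; 0 0 -.9 0 -1; 0 0 -.9 0 -1; 0 0 -.9 0 -1; 0 0 0 0 -1; 0 0 0 0 -1'; python3 - <<'E'
from h import *
a=robot.get_image("wrist")[80:260,60:420,::-1];b=robot.get_image("scene")[160:260,160:340,::-1]
cv2.imwrite("pics/c6.png",np.vstack([cv2.resize(a,(576,288)),cv2.resize(b,(576,312))]))
E
```

```text
clock: 10.7
ee_pos: [0.5596, 0.0764, 0.1889]
eef_rot: [-0.4, -3.115, -0.001]
contact_force: [-0.8, 0.9, -0.7]
opening: 0.0005
grasp_force: 0.0
```

View pics/c6.png

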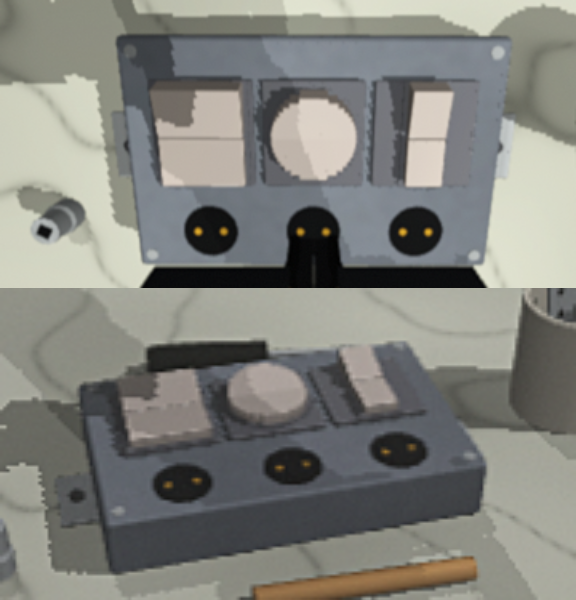

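All three rockers have their +x halves level, and the arm is clear of the unit.

```bash
python3 -c "
from workcell import robot
print(robot.sign_off())"
```

```text
the job is handed in; nothing more can be done
None
```

I pressed the master, tools and lamp rockers fully on, in that order, each to its stop at about 24 N; the final pictures show all three on, nothing else was touched, and the job is handed in at about 11 s.

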